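# Pack and stamp a spice order

## Task

Pack the order: lift every orange-lidded jar up over the shelf's front rail and stand it gently upright on the floor of the wooden tray, leaving the green-lidded jars standing on the shelf and the other things on the counter where they are. Only when all of them are packed, slide the red grip fully in so that the slip lies under the stamp, press the black stamp knob down until it bottoms and let it rise again, then slide the grip fully back out.

Things in the scene. Friction and masses are not known exactly. Their poses are not given: they have to be found in the camera images.
- jar1_mid (a point): A squat round glass jar, 56 mm in diameter all the way up and 70 mm tall, with a heavy base, with an ORANGE screw lid (top 22 mm) and spice inside, about 0.16 kg, standing upright on the shelf at the start. This point is the jar's centre, 35 mm above its underside; z is the jar's axis, up. One of the ordered jars; three to five are present in any one run, the rest are absent.
- jar2_mid (a point): A squat round glass jar, 56 mm in diameter all the way up and 70 mm tall, with a heavy base, with an ORANGE screw lid (top 22 mm) and spice inside, about 0.16 kg, standing upright on the shelf at the start. This point is the jar's centre, 35 mm above its underside; z is the jar's axis, up. One of the ordered jars; three to five are present in any one run, the rest are absent.
- jar3_mid (a point): A squat round glass jar, 56 mm in diameter all the way up and 70 mm tall, with a heavy base, with an ORANGE screw lid (top 22 mm) and spice inside, about 0.16 kg, standing upright on the shelf at the start. This point is the jar's centre, 35 mm above its underside; z is the jar's axis, up. One of the ordered jars; three to five are present in any one run, the rest are absent.
- jar4_mid (a point): A squat round glass jar, 56 mm in diameter all the way up and 70 mm tall, with a heavy base, with an ORANGE screw lid (top 22 mm) and spice inside, about 0.16 kg, standing upright on the shelf at the start. This point is the jar's centre, 35 mm above its underside; z is the jar's axis, up. One of the ordered jars; three to five are present in any one run, the rest are absent.
- jar5_mid (a point): A squat round glass jar, 56 mm in diameter all the way up and 70 mm tall, with a heavy base, with an ORANGE screw lid (top 22 mm) and spice inside, about 0.16 kg, standing upright on the shelf at the start. This point is the jar's centre, 35 mm above its underside; z is the jar's axis, up. One of the ordered jars; three to five are present in any one run, the rest are absent.
- green1_mid (a point): A squat round glass jar, 56 mm in diameter all the way up and 70 mm tall, with a heavy base, with a GREEN screw lid (top 22 mm) and spice inside, about 0.16 kg, standing upright on the shelf at the start. This point is the jar's centre, 35 mm above its underside; z is the jar's axis, up. Not part of the order; it stays on the shelf.
- green2_mid (a point): A squat round glass jar, 56 mm in diameter all the way up and 70 mm tall, with a heavy base, with a GREEN screw lid (top 22 mm) and spice inside, about 0.16 kg, standing upright on the shelf at the start. This point is the jar's centre, 35 mm above its underside; z is the jar's axis, up. Not part of the order; it stays on the shelf.
- shelf: Low fixed white shelf, 100 mm deep (x), 580 mm long (y), open above; board 60 mm above the counter. A 6 mm thick steel rail along its front (-x, robot side) rises 28 mm above the board (top at z = 88 mm); back and ends have lips alike. Jars stand in one row along y, about 78 mm apart, some places empty, within 6 mm of mid-depth. Origin: on the counter under its centre.
- tray: Open light-wood order tray fixed on the counter, 202 mm (x) by 250 mm (y) outside and 32 mm high; walls 6 mm, inside 190 by 238 mm. Origin: on the counter under its centre; the inner floor is 6 mm above the origin, so a jar standing in it has its centre at z = 41 mm and its top at 76 mm. Empty at the start. Room for two rows (along y) of three jars.
- stamper: Blue slip stamper fixed on the counter: base 100 mm (x) by 300 mm (y), 14 mm thick, with a track along y, and at its +y end a stamp housing (98 by 56 mm, centred at y = +90 mm, top at z = 100 mm) with the sprung black stamp knob rising from it. Origin: on the counter under the base's centre.
- slip_slide (a joint): Position of the slip carriage along the track, m: 0 = fully out (its end stop away from the stamp housing), 0.115 = fully in, the slip under the stamp (the other end stop). It grows along the stamper's +y, stays where it is left, and takes about 2 N to slide. It starts between 0 and 0.02.
- slip_grip (a point): Centre of the carriage's exposed upright red grip: 18 mm wide (stamper's x), 26 mm long (stamper's y); its top is 22 mm above this point and the carriage plate 53 mm below it. It moves with the carriage; fully in it stands 100 mm from the stamp knob's axis.
- stamp (a joint): How far the stamp is pressed down, m: 0 = up, 0.020 = bottomed on its stop. A spring returns it; pressing takes about 5 N at first and 13 N at the bottom.
- stamp_top (a point): Centre of the top of the round black stamp knob (50 mm diameter, 155 mm above the counter when up), pressed straight down from above. It moves with the stamp.
- weight: Bystander: small brass weight, 34 mm diameter, 38 mm tall, standing on the counter between tray and stamper. Origin at its underside.
- tin: Bystander: steel tin, 60 mm diameter, 75 mm tall, beyond the shelf's left (+y) end. Origin at its underside.
- carton: Bystander: red carton 60 x 90 x 35 mm, beyond the shelf's right (-y) end. Origin at its underside.
- bowl: Bystander: steel bowl, 120 mm across, 50 mm tall, at the counter's left. Origin at its underside.
- notebook: Bystander: blue notebook 120 x 110 x 14 mm lying at the counter's right. Origin at its underside.
There are look-alikes about, which are no part of the job. Leave any blue or pink look-alike of the part that bears jar1_mid alone.

How it is judged:
On the way, in this order (a step that is already met when the one before it is completed fails the run):
1. every orange-lidded jar stands upright in the tray (x of jar1_mid in the frame of tray between -0.085 and 0.085 m and y of jar1_mid in the frame of tray between -0.11 and 0.11 m and z of jar1_mid in the frame of tray between 0.034 and 0.049 m and angle between each of jar1_mid, jar2_mid, jar3_mid, jar4_mid, jar5_mid's own z axis and vertical below 0.15 rad and linear speed of each of jar1, jar2, jar3, jar4, jar5 below 0.03 m/s and x of jar2_mid in the frame of tray between -0.085 and 0.085 m and y of jar2_mid in the frame of tray between -0.11 and 0.11 m and z of jar2_mid in the frame of tray between 0.034 and 0.049 m and x of jar3_mid in the frame of tray between -0.085 and 0.085 m and y of jar3_mid in the frame of tray between -0.11 and 0.11 m and z of jar3_mid in the frame of tray between 0.034 and 0.049 m and x of jar4_mid in the frame of tray between -0.085 and 0.085 m and y of jar4_mid in the frame of tray between -0.11 and 0.11 m and z of jar4_mid in the frame of tray between 0.034 and 0.049 m and x of jar5_mid in the frame of tray between -0.085 and 0.085 m and y of jar5_mid in the frame of tray between -0.11 and 0.11 m and z of jar5_mid in the frame of tray between 0.034 and 0.049 m), for 0.2 s.
2. the slip carriage is slid fully in, the stamp still up (value of joint slip_slide above 0.109 m and value of joint stamp below 0.003 m), for 0.2 s.
3. the stamp is pressed to its stop with the slip under it (value of joint slip_slide above 0.109 m and value of joint stamp above 0.018 m), for 0.1 s.
4. the stamp has risen and the carriage is slid fully back out (value of joint slip_slide below 0.006 m and value of joint stamp below 0.003 m), for 0.2 s.
At the end, for the whole second after the job is handed in: Every orange-lidded jar present stands upright (within 0.15 rad) and at rest on the tray's floor, both green-lidded jars stand upright on the shelf, the slip carriage is fully out (within 6 mm of its stop) and the stamp is up (within 3 mm) (all of step 1 and all of step 4 and x of green1_mid in the frame of shelf between -0.05 and 0.05 m and y of green1_mid in the frame of shelf between -0.29 and 0.29 m and z of green1_mid in the frame of shelf between 0.085 and 0.105 m and angle between each of green1_mid, green2_mid's own z axis and vertical below 0.2 rad and x of green2_mid in the frame of shelf between -0.05 and 0.05 m and y of green2_mid in the frame of shelf between -0.29 and 0.29 m and z of green2_mid in the frame of shelf between 0.085 and 0.105 m); the robot touches nothing.
It fails at once if a bystander (weight, tin, carton, bowl or notebook) is pushed more than 30 mm aside (distance of any of weight, tin, carton, bowl, notebook from where it was at the start of the episode above 0.03 m).
It fails at once if a jar is dropped into the tray (from 6 cm or more) ((z of jar1_mid in the frame of tray below 0.08 m and linear speed of jar1 above 1.1 m/s) or (z of jar2_mid in the frame of tray below 0.08 m and linear speed of jar2 above 1.1 m/s) or (z of jar3_mid in the frame of tray below 0.08 m and linear speed of jar3 above 1.1 m/s) or (z of jar4_mid in the frame of tray below 0.08 m and linear speed of jar4 above 1.1 m/s) or (z of jar5_mid in the frame of tray below 0.08 m and linear speed of jar5 above 1.1 m/s)).
It fails at once if the stamp is pressed more than half-way while the slip is not under it (value of joint stamp above 0.01 m and value of joint slip_slide below 0.095 m).
Of jar1, jar2, jar3, jar4, jar5 only 3 to 5 are there at a start; the rules pass over those that are not, and their reading is None.
At some moment in a run one of jar1, jar2, jar3, jar4, jar5 may be knocked a few centimetres aside while the robot is not near it.
It also fails if it takes over 210 s, if anything falls off the work surface, if the arm or the gripper's body presses on something with over 40 N, if the wrist force passes 120 N, or if a joint passes its speed limit or range.

## Robot

A 6-joint arm with a two-finger parallel gripper is mounted at the origin on the work surface. World frame = base frame: x ahead of the robot, y to its left, z up, the work surface at z = 0. Lengths are in m, angles in rad, forces in N, time in s.
With the tool pointing down it reaches from about 0.275 to 0.825 m from the base axis. Payload 5.2 kg.
Tool frame: the origin (TCP) lies on the centre line of the jaws, within the pads' length; the fingertips stand 11 mm ahead of it and the grasp point (between the pads) lies 8 mm behind it; z points along the fingers, y is the line along which they close (so a half turn about z gives the same grasp; the last joint's range is limited). The gripper opens to 93 mm and grips with 3 to 60 N. Pads are 15 mm wide; open, the fingers measure 128 mm over their backs; the gripper's body (75 mm by 188 mm) begins 65 mm behind the grasp point.
Start: joints at [-1.444, 0.259, 1.535, -0, 1.348, -0.203], TCP at [0.178, -0.52, 0.23] pointing down, gripper open.
Joint ranges: [-3.14, 3.14], [-0.91, 2.08], [0.19, 2.58], [-1.22, 4.36], [0.22, 2.71], [-3.12, 3.12]. Speed limits (rad/s): [2.57, 2.57, 3.14, 3.14, 3.14, 3.14].

## Interface

Orientations are given as a 3x3 rotation matrix whose columns are the frame's x, y, z axes.
In Python, from workcell import robot, optics gives the robot as it stands. The module is installed in compiled form; this text tells all that it offers.
- The arm moves only by the tool send_rows, never from a script. Its argument "plan" is one flat list of numbers, 7 for each row, row after row: the shift along the tool's x, y, z in m, then the turn, a rotation vector about the tool's x, y, z in degrees, then the finger opening in m, from 0 to 0.093. A call has exactly 5 rows; each row shifts and turns the commanded pose from where the row before left it, along the tool's axes as they then stand; what a row does not reach is not made up. A row lasts 1/8 s, in which the tool goes at most 62.5 mm and 10.7 degrees, less where a joint would pass 70% of its speed; a pose out of reach is approached as far as the arm can. A call is refused whole if a number of a shift passes 0.0625 or a number of a turn 10.7, either way. A call with a gripper value outside its range is refused whole. The fingers move at their own pace and stop on an object; "squeeze" is the grip in N (left out, the last holds). Time passes only in rows, so rows that do not move let the fingers close, or fill a call up. It gives the time, the measured TCP pose, the force, the opening and the grip force at its end, in the units of the state.
- robot.sense(): the state, without advancing time (a new reading comes with each control period).
- optics.get_image(name): name is "scene" or "top"; returns a dict with "frame" (400x640x3 uint8, red, green, blue), "depth" (400x640 float32, m along the optical axis (not along the pixel's ray), 0 where there is no reading), "fx", "fy", "cx", "cy" (pixels), "k1" (the pictures are not rectified: a ray, as slopes to the right and down, at radius r is drawn at 1 + k1 r^2 times it, then the intrinsics apply), "R" (3x3) and "t" (3): a world point X has camera coordinates R X + t. Camera axes: x right, y down, z forward; pixel columns grow to the right and rows downward; lengths in m; the calibration is good to about 2 mm. A picture is of the moment at which its call begins.
- robot.close_job(): hands the job in; it is judged then, once.
Trained networks look in the newest picture that a camera, given by its name, has taken for a name from the list of things; names that differ only in an ending like _2 or _b are one class to them, and where a whole thing is asked for, a point or a joint stands for the part that bears it (a point fixed in the world has none). Each returns a list of dicts, best first, with "confidence" (0 to 1); they miss things now and then, are a little off and sometimes report something else, mostly with a low value. They report only what shows in the picture. A call takes as long as a camera call. They do not tell look-alikes from the thing itself.
- optics.search_frame(camera, query): "uv" ([column, row] in pixels, amid what is visible of it).
- optics.cut_out(camera, query): "region" (400x640 bool, what is visible of it) and "uv" ([column, row] in pixels, amid what is visible of it).
The state is a dict: "time_s": time; "joints": joint angles; "joint_velocities": joint speeds; "tau": joint torques, N m; "ee_pos": TCP position; "ee_rot": TCP orientation; "contact_force": force on the tool from outside, world axes, zero at the start; "wrist_torque": the same for the moment, N m; "opening": opening from 0.0 (shut) to 1.0 (fully open); "grasp_force": force on a finger pad.
Only numpy, scipy, OpenCV 4.12 (cv2) and the standard library are available. Lean on these libraries where they do the work, as an engineer would, in place of code of your own. Each camera call takes 0.05 s, during which the arm holds its last target. There are 200 camera calls.

## Working session

There is one attempt and no reset: what is moved stays moved. The work goes in short steps, Python scripts to look and compute and a tool call to move; the robot and the scene stay as the last step left them, time stands still between calls to the robot, and variables do not carry over. Pictures are saved under pics/ and viewed, at most 14 in all, crops included, and the job is handed in when it is done.

Besides the shell and the picture viewer there is one more tool, called after "Emit:" by a JSON object that holds its "method" and its "body". send_rows: Moves the arm, as the interface text tells. Its arguments: {"type":"object","properties":{"plan":{"type":"array","items":{"type":"number"}},"squeeze":{"type":"number"}},"required":["plan"]}

```bash
mkdir -p pics; cat > h.py <<'E'
import numpy as np, cv2
from workcell import robot, optics
def world(im,mask_or_none=None):
    h,w=im['depth'].shape
    v,u=np.mgrid[0:h,0:w].astype(float)
    xd=(u-im['cx'])/im['fx']; yd=(v-im['cy'])/im['fy']
    x,y=xd.copy(),yd.copy()
    for _ in range(8):
        s=1+im['k1']*(x*x+y*y); x=xd/s; y=yd/s
    d=im['depth']; P=np.stack([x*d,y*d,d],-1)
    R=np.array(im['R']);t=np.array(im['t'])
    W=(P-t)@R
    W[d<=0]=np.nan
    return W
def save(im,n): cv2.imwrite('pics/'+n,im['frame'][:,:,::-1])
E
python3 - <<'E'
from h import *
for c in ['scene','top']:
    im=optics.get_image(c); save(im,c+'0.png'); W=world(im)
    print(c,im['fx'],im['k1'])
    for q in ['jar1_mid','green1_mid','slip_grip','stamp_top','tray','weight','stamper','shelf','notebook','bowl']:
        for r in optics.search_frame(c,q):
            u,v=map(int,np.round(r['uv'])); print(q,(u,v),round(r['confidence'],2),np.round(W[v,u],3))
s=robot.sense(); print(s['ee_rot'],s['time_s'],s['opening'])
E
```

```text
scene 424.57609124955167 0.02624491746223268
jar1_mid (404, 258) 0.98 [0.829 0.057 0.071]
jar1_mid (208, 196) 0.83 [ 0.336 -0.194  0.068]
jar1_mid (236, 197) 0.74 [ 0.445 -0.162  0.153]
jar1_mid (371, 265) 0.71 [ 0.784 -0.016  0.067]
jar1_mid (311, 241) 0.56 [ 0.656 -0.101  0.13 ]
green1_mid (372, 193) 0.64 [0.66  0.112 0.123]
slip_grip (338, 152) 0.61 [0.438 0.212 0.005]
slip_grip (200, 257) 0.59 [ 0.447 -0.311  0.019]
slip_grip (268, 290) 0.46 [ 0.68  -0.255  0.128]
stamp_top (238, 195) 0.5 [ 0.444 -0.155  0.154]
tray (339, 155) 0.68 [0.449 0.205 0.006]
stamper (223, 242) 0.74 [ 0.453 -0.241  0.02 ]
stamper (340, 154) 0.24 [0.447 0.212 0.003]
shelf (325, 246) 0.63 [ 0.665 -0.062  0.061]
shelf (240, 195) 0.42 [ 0.447 -0.151  0.153]
shelf (194, 352) 0.33 [ 0.644 -0.459  0.035]
notebook (159, 315) 0.71 [ 0.504 -0.473  0.013]
notebook (291, 269) 0.28 [ 0.678 -0.184  0.132]
bowl (405, 112) 0.74 [0.472 0.491 0.008]
top 493.99048534456534 -0.04448195065950613
jar1_mid (324, 133) 0.84 [ 0.782 -0.016  0.062]
jar1_mid (379, 275) 0.79 [ 0.321 -0.19   0.07 ]
jar1_mid (348, 168) 0.61 [ 0.659 -0.091  0.129]
jar1_mid (297, 124) 0.54 [0.812 0.072 0.068]
green1_mid (277, 173) 0.51 [0.644 0.13  0.135]
slip_grip (410, 234) 0.94 [ 0.451 -0.3    0.016]
slip_grip (369, 237) 0.42 [ 0.445 -0.152  0.152]
stamp_top (371, 238) 0.46 [ 0.441 -0.159  0.147]
tray (257, 236) 0.77 [0.446 0.211 0.005]
weight (319, 234) 0.47 [0.452 0.002 0.038]
stamper (391, 238) 0.64 [ 0.438 -0.237  0.015]
shelf (318, 174) 0.89 [0.64  0.003 0.134]
notebook (461, 219) 0.78 [ 0.5   -0.47   0.016]
bowl (178, 228) 0.74 [0.473 0.478 0.009]
bowl (454, 179) 0.45 [ 0.632 -0.445  0.033]
bowl (321, 167) 0.16 [ 0.662 -0.007  0.131]
[[ 9.46105446e-01  3.23858743e-01  2.05807595e-05]
 [ 3.23858743e-01 -9.46105446e-01 -2.52750151e-06]
 [ 1.86530152e-05  9.05654185e-06 -1.00000000e+00]] 1.1 1.002339416361986
```

View pics/top0.png

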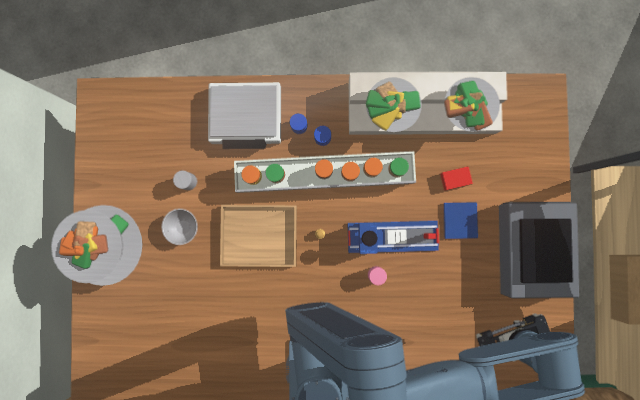

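View pics/scene0.png

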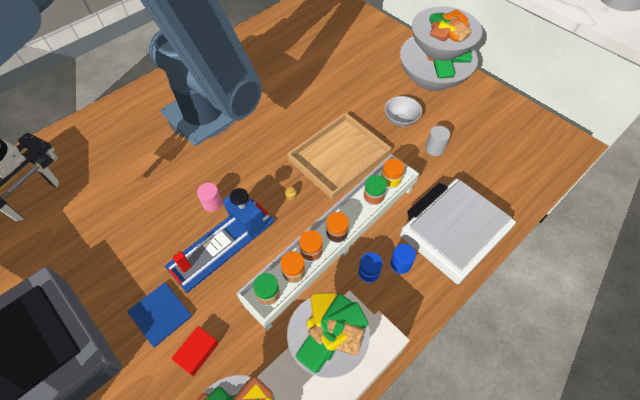

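Top view: the orange lids are at (251,174), (324,168), (350,171) and (373,166). The green lids are at (275,173) and (399,166). The look-alikes to ignore are blue at (298,122) and (322,134), and pink at (378,276). The red grip is at about (432,237), the knob at (369,239), the tray at (258,236) and the weight at (320,234). Next I measure by colour and depth.

```bash
cat >> h.py <<'E'
def lids(im,W=None,zmin=0.04):
    W=world(im) if W is None else W
    hsv=cv2.cvtColor(im['frame'],cv2.COLOR_RGB2HSV); out=[]
    H,S=hsv[...,0],hsv[...,1]
    roi=(W[...,0]>0.3)&(W[...,0]<0.75)&(abs(W[...,1])<0.42)&(W[...,2]>zmin)&(W[...,2]<0.35)
    for n,a,b in [('orange',5,16),('green',45,80)]:
        m=((H>=a)&(H<=b)&(S>170)&roi).astype(np.uint8)
        m=cv2.morphologyEx(m,cv2.MORPH_OPEN,np.ones((3,3),np.uint8))
        k,l,st,c=cv2.connectedComponentsWithStats(m)
        for i in range(1,k):
            if st[i,4]<60: continue
            p=W[l==i]; zt=np.nanpercentile(p[:,2],70)
            p=p[abs(p[:,2]-zt)<0.012]
            lo,hi=np.nanpercentile(p,[2,98],axis=0)
            (u,v),r=cv2.minEnclosingCircle(np.argwhere(l==i)[:,::-1].astype(np.float32))
            out.append((n,np.round((lo+hi)/2,3)[:2],round(float(np.nanmedian(p[:,2])),3),np.round((hi-lo)[:2],3),st[i,4],np.round(c[i])))
    return out
def rect(W,m):
    p=W[m][:,:2]; p=p[~np.isnan(p).any(1)]
    return cv2.minAreaRect((p*1000).astype(np.float32))
E
python3 - <<'E'
from h import *
im=optics.get_image('top');W=world(im)
for o in lids(im,W): print(*o)
for q in ['tray','stamper','shelf']:
    r=optics.cut_out('top',q)[0]; p=W[r['region']]; 
    print(q,rect(W,cv2.erode(r['region'].astype(np.uint8),np.ones((2,2)))>0), r['confidence'])
hsv=cv2.cvtColor(im['frame'],cv2.COLOR_RGB2HSV)
near=(abs(W[...,0]-.45)<.08)&(W[...,1]<-0.08)&(W[...,1]>-.38)
for n,m in [('knob',near&(hsv[...,2]<70)&(W[...,2]>.13)),('knobz',near&(W[...,2]>.14)),('grip',near&((hsv[...,0]<6)|(hsv[...,0]>174))&(hsv[...,1]>150)&(W[...,2]>.05))]:
    p=W[m]; print(n,len(p), np.nanpercentile(p,[2,50,98],axis=0).round(3).tolist() if len(p) else '')
print(np.argwhere(near&((hsv[...,0]<6)|(hsv[...,0]>174))&(hsv[...,1]>150)).mean(0))
E
```

```text
orange [ 0.664 -0.167] 0.13 [0.048 0.047] 226 [373. 166.]
orange [ 0.66  -0.014] 0.13 [0.048 0.047] 229 [323. 168.]
orange [ 0.651 -0.098] 0.13 [0.047 0.047] 224 [350. 170.]
orange [0.643 0.214] 0.13 [0.047 0.047] 224 [250. 174.]
tray ((443.1772766113281, 202.39663696289062), (251.90533447265625, 204.98880004882812), 89.71649169921875) 0.97
stamper ((441.3733215332031, -246.73255920410156), (99.17339324951172, 305.80767822265625), 1.1329998970031738) 0.84
shelf ((651.8639526367188, -17.68756103515625), (98.37451934814453, 577.71728515625), 2.7152247428894043) 0.79
knob 178 [[0.422, -0.173, 0.147], [0.442, -0.152, 0.153], [0.463, -0.131, 0.16]]
knobz 195 [[0.42, -0.174, 0.143], [0.441, -0.152, 0.153], [0.463, -0.131, 0.16]]
grip 50 [[0.439, -0.366, 0.06], [0.446, -0.352, 0.094], [0.452, -0.341, 0.1]]
[236.18571429 413.62857143]
```

Emit:
{"method": "send_rows", "body": {"plan": [0,0,0,0,0,-10.6,0.085,0,0,0,0,0,-10.6,0.085,0,0,0,0,0,-10.6,0.085,0,0,0,0,0,-10.6,0.085,0,0,0,0,0,-10.6,0.085], "squeeze": 20}}

```text
time_s: 1.92
ee_pos: [0.1781, -0.5203, 0.2297]
ee_rot: [[0.305, 0.952, 0.0], [0.952, -0.305, 0.0], [0.0, 0.0, -1.0]]
contact_force: [0.3, 0.1, 0.3]
opening: 0.912
grasp_force: 0.0
```

```bash
cat >> h.py <<'E'
def go(x,y,z,yaw=92.8):
    s=robot.sense(); R=np.array(s['ee_rot']); p=np.array(s['ee_pos'])
    cur=np.degrees(np.arctan2(R[1,0],R[0,0]))
    d=R.T@(np.array([x,y,z])-p)
    print('pos',p.round(4),'yaw',cur.round(2),'turn_z needed',round(-(yaw-cur),2),'tilt',R[2].round(3),'| tool shift',d.round(4),'F',np.round(s['contact_force'],1),'open',round(s['opening'],3),'grip',s['grasp_force'],'t',s['time_s'])
    c=np.radians(yaw); Rt=np.array([[np.cos(c),np.sin(c),0],[np.sin(c),-np.cos(c),0],[0,0,-1]])
    print('shift after turn',(Rt.T@(np.array([x,y,z])-p)).round(4))
E
python3 -c "
from h import *
go(.664,-.167,.2)"
```

```text
pos [ 0.1781 -0.5203  0.2297] yaw 72.24 turn_z needed -20.56 tilt [ 0.  0. -1.] | tool shift [0.4847 0.355  0.0297] F [0.3 0.1 0.3] open 0.912 grip 0.0 t 1.925
shift after turn [0.3292 0.5025 0.0297]
```

Emit:
{"method": "send_rows", "body": {"plan": [0,0,0,0,0,-10.3,0.085,0,0,0,0,0,-10.25,0.085,0.03,0.046,0,0,0,0,0.085,0.03,0.046,0,0,0,0,0.085,0.03,0.046,0,0,0,0,0.085]}}

```text
time_s: 2.55
ee_pos: [0.3132, -0.4237, 0.2297]
ee_rot: [[-0.042, 0.999, 0.0], [0.999, 0.042, -0.0], [-0.0, 0.0, -1.0]]
contact_force: [0.5, -0.4, -0.4]
opening: 0.918
grasp_force: 0.0
```

Emit:
{"method": "send_rows", "body": {"plan": [0.03,0.046,0,0,0,0,0.085,0.03,0.046,0,0,0,0,0.085,0.03,0.046,0,0,0,0,0.085,0.03,0.046,0,0,0,0,0.085,0.03,0.046,0,0,0,0,0.085]}}

```text
time_s: 3.18
ee_pos: [0.537, -0.2637, 0.2298]
ee_rot: [[-0.043, 0.999, 0.0], [0.999, 0.043, -0.0], [-0.0, 0.0, -1.0]]
contact_force: [0.0, -0.8, -0.2]
opening: 0.912
grasp_force: 0.0
```

```bash
python3 - <<'E'
from h import *
im=optics.get_image('top'); save(im,'top1.png')
for o in lids(im): print(*o)
im=optics.get_image('scene'); 
for o in lids(im): print('scene',*o)
cv2.imwrite('pics/scene1.png',cv2.resize(im['frame'][150:330,180:440,::-1],None,fx=3,fy=3))
go(.664,-.167,.106)
E
```

```text
orange [ 0.664 -0.169] 0.129 [0.048 0.044] 218 [373. 166.]
orange [ 0.659 -0.014] 0.129 [0.049 0.047] 233 [323. 168.]
orange [ 0.651 -0.098] 0.13 [0.047 0.047] 228 [350. 170.]
orange [0.642 0.214] 0.13 [0.046 0.048] 226 [251. 174.]
scene orange [0.645 0.214] 0.128 [0.052 0.051] 338 [393. 168.]
scene orange [ 0.662 -0.018] 0.128 [0.051 0.051] 396 [337. 223.]
scene orange [ 0.653 -0.101] 0.128 [0.052 0.051] 423 [311. 242.]
scene orange [ 0.666 -0.172] 0.129 [0.05  0.051] 463 [292. 263.]
scene green [0.65  0.136] 0.128 [0.049 0.051] 319 [375. 185.]
scene green [ 0.666 -0.252] 0.129 [0.05  0.049] 458 [265. 286.]
pos [ 0.5391 -0.2612  0.2294] yaw 92.75 turn_z needed -0.05 tilt [ 0.001  0.002 -1.   ] | tool shift [0.0879 0.129  0.1237] F [-0.2 -1.2 -0.3] open 0.916 grip 0.0 t 3.275
shift after turn [0.0879 0.1293 0.1234]
```

View pics/scene1.png

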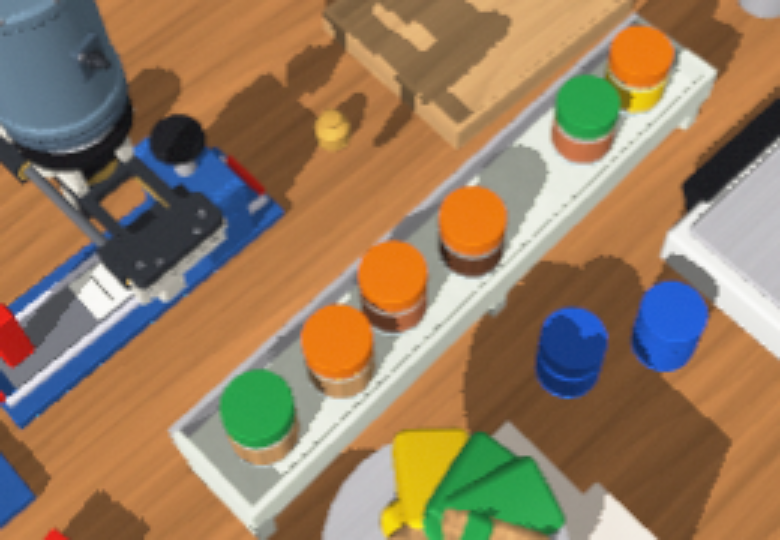

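Scene crop: four orange lids (spots at about (640,55), (472,220), (393,272) and (338,342) in the crop) and two green ones at the outer places. The two blue cylinders stand behind the shelf and will be left alone. I start with the jar at (0.665, -0.170).

Emit:
{"method": "send_rows", "body": {"plan": [0.0283,0.0433,0,0,0,0,0.085,0.0283,0.0433,0,0,0,0,0.085,0.0283,0.0433,0,0,0,0,0.085,0,0,0.04,0,0,0,0.085,0,0,0.03,0,0,0,0.085]}}

```text
time_s: 3.9
ee_pos: [0.6615, -0.1742, 0.1579]
ee_rot: [[-0.044, 0.999, -0.001], [0.999, 0.044, 0.0], [0.0, -0.001, -1.0]]
contact_force: [0.5, -0.4, 0.5]
opening: 0.916
grasp_force: 0.0
```

```bash
python3 -c "
from h import *
go(.665,-.170,.106)"
```

```text
pos [ 0.6615 -0.1742  0.1579] yaw 92.51 turn_z needed -0.29 tilt [ 0.    -0.001 -1.   ] | tool shift [0.0041 0.0038 0.0519] F [ 0.5 -0.4  0.5] open 0.916 grip 0.0 t 3.9
shift after turn [0.004  0.0037 0.0519]
```

Emit:
{"method": "send_rows", "body": {"plan": [0.003,0.002,0.026,0,0,0,0.085,0,0,0.026,0,0,0,0.085,0,0,0,0,0,0,0.04,0,0,0,0,0,0,0.04,0,0,0,0,0,0,0.04], "squeeze": 25}}

```text
time_s: 4.53
ee_pos: [0.6644, -0.172, 0.1094]
ee_rot: [[-0.042, 0.999, 0.003], [0.999, 0.042, -0.001], [-0.001, 0.002, -1.0]]
contact_force: [-0.3, 1.4, -0.6]
opening: 0.638
grasp_force: 0.0
```

```bash
python3 -c "
from h import *
go(.488,.127,.22)"
```

```text
pos [ 0.6644 -0.172   0.1094] yaw 92.43 turn_z needed -0.37 tilt [-0.001  0.002 -1.   ] | tool shift [ 0.3061 -0.1633 -0.1114] F [-0.3  1.4 -0.6] open 0.638 grip 0.0 t 4.525
shift after turn [ 0.3073 -0.1616 -0.1106]
```

Emit:
{"method": "send_rows", "body": {"plan": [0,0,0,0,0,0,0.04,0,0,0,0,0,0,0.04,0,0,-0.01,0,0,0,0.04,0,0,-0.05,0,0,0,0.04,0,0,-0.05,0,0,0,0.04]}}

```text
time_s: 5.15
ee_pos: [0.6629, -0.171, 0.2181]
ee_rot: [[-0.043, 0.999, -0.002], [0.999, 0.043, 0.001], [0.001, -0.002, -1.0]]
contact_force: [0.7, -0.3, -2.2]
opening: 0.598
grasp_force: 25.0
```

```bash
python3 -c "
from h import *
go(.488,.14,.1)"
```

```text
pos [ 0.6629 -0.171   0.2181] yaw 92.45 turn_z needed -0.35 tilt [ 0.001 -0.002 -1.   ] | tool shift [ 0.318  -0.1611  0.1189] F [ 0.7 -0.3 -2.2] open 0.598 grip 24.9996355175972 t 5.15
shift after turn [ 0.3192 -0.1595  0.1181]
```

Emit:
{"method": "send_rows", "body": {"plan": [0.04,-0.025,0,0,0,0,0.04,0.05,-0.025,0,0,0,0,0.04,0.05,-0.025,0,0,0,0,0.04,0.05,-0.025,0,0,0,0,0.04,0.05,-0.025,0,0,0,0,0.04]}}

```text
time_s: 5.78
ee_pos: [0.527, 0.0646, 0.2178]
ee_rot: [[-0.042, 0.999, -0.0], [0.999, 0.042, 0.0], [0.0, -0.0, -1.0]]
contact_force: [-0.1, 0.8, -1.2]
opening: 0.598
grasp_force: 25.0
```

Emit:
{"method": "send_rows", "body": {"plan": [0.045,-0.02,0,0,0,0,0.04,0.033,-0.016,0.02,0,0,0,0.04,0,0,0.05,0,0,0,0.04,0,0,0.04,0,0,0,0.04,0,0,0,0,0,0,0.04]}}

```text
time_s: 6.4
ee_pos: [0.4862, 0.1394, 0.1052]
ee_rot: [[-0.043, 0.999, -0.008], [0.999, 0.043, -0.0], [-0.0, -0.008, -1.0]]
contact_force: [-0.9, -1.0, -0.7]
opening: 0.601
grasp_force: 25.0
```

```bash
python3 -c "
from h import *
go(.488,.14,.056)
im=optics.get_image('scene');save(im,'s2.png')
for o in lids(im,zmin=.03): print(*o)"
```

```text
pos [0.4862 0.1394 0.1052] yaw 92.47 turn_z needed -0.33 tilt [-0.    -0.008 -1.   ] | tool shift [0.0005 0.0022 0.0492] F [-0.9 -1.  -0.7] open 0.601 grip 24.999738335609436 t 6.4
shift after turn [0.0005 0.0018 0.0492]
orange [0.486 0.128] 0.124 [0.052 0.033] 181 [331. 153.]
orange [0.645 0.214] 0.128 [0.052 0.051] 342 [393. 168.]
orange [ 0.662 -0.018] 0.128 [0.051 0.052] 404 [337. 223.]
orange [ 0.653 -0.101] 0.129 [0.052 0.052] 426 [310. 242.]
green [0.65  0.136] 0.128 [0.05  0.051] 324 [375. 185.]
green [ 0.666 -0.252] 0.129 [0.049 0.049] 463 [266. 286.]
```

View pics/s2.png

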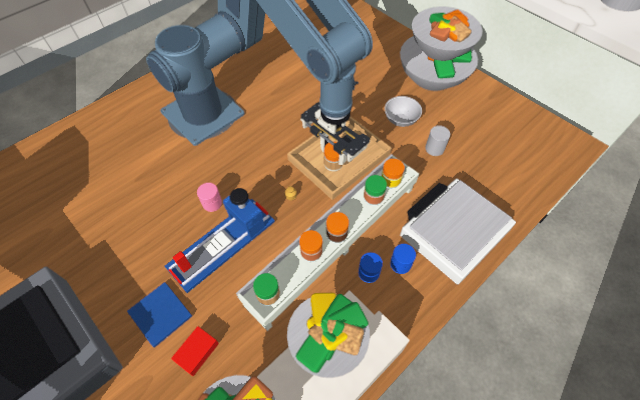

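The jar is held over the tray at (331,153), upright. Lowering.

Emit:
{"method": "send_rows", "body": {"plan": [0,0.001,0.018,0,0,0,0.04,0,0,0.014,0,0,0,0.04,0,0,0.009,0,0,0,0.04,0,0,0.005,0,0,0,0.04,0,0,0,0,0,0,0.04]}}

```text
time_s: 7.08
ee_pos: [0.4901, 0.1394, 0.0616]
ee_rot: [[-0.043, 0.999, -0.0], [0.999, 0.043, 0.0], [0.0, -0.0, -1.0]]
contact_force: [0.2, 0.7, -1.5]
opening: 0.599
grasp_force: 25.0
```

Emit:
{"method": "send_rows", "body": {"plan": [0,0,0.005,0,0,0,0.04,0,0,0.0025,0,0,0,0.04,0,0,0,0,0,0,0.04,0,0,0,0,0,0,0.075,0,0,0,0,0,0,0.075]}}

```text
time_s: 7.7
ee_pos: [0.4903, 0.1395, 0.0542]
ee_rot: [[-0.043, 0.999, 0.0], [0.999, 0.043, 0.0], [-0.0, 0.0, -1.0]]
contact_force: [-0.3, 0.2, 0.7]
opening: 0.764
grasp_force: 0.0
```

Emit:
{"method": "send_rows", "body": {"plan": [0,0,0,0,0,0,0.075,0,0,-0.05,0,0,0,0.075,0,0,-0.06,0,0,0,0.085,0,0,-0.05,0,0,0,0.085,0,0,0,0,0,0,0.085]}}

```text
time_s: 8.32
ee_pos: [0.4928, 0.1397, 0.2185]
ee_rot: [[-0.043, 0.999, 0.009], [0.999, 0.043, 0.001], [0.0, 0.009, -1.0]]
contact_force: [-0.7, -0.1, 0.4]
opening: 0.915
grasp_force: 0.0
```

```bash
python3 -c "
from h import *
for c in ['scene','top']:
  im=optics.get_image(c)
  for o in lids(im,zmin=.03): print(c,*o)
go(.652,-.0995,.108)"
```

```text
scene orange [0.492 0.139] 0.074 [0.051 0.054] 291 [334. 163.]
scene orange [0.645 0.214] 0.128 [0.051 0.052] 339 [393. 168.]
scene orange [ 0.662 -0.018] 0.128 [0.051 0.052] 406 [337. 223.]
scene orange [ 0.654 -0.101] 0.129 [0.052 0.051] 428 [310. 242.]
scene green [0.65  0.136] 0.128 [0.049 0.051] 323 [375. 185.]
scene green [ 0.666 -0.252] 0.129 [0.05  0.048] 467 [265. 286.]
top orange [ 0.66  -0.014] 0.13 [0.048 0.047] 230 [323. 168.]
top orange [ 0.651 -0.097] 0.13 [0.048 0.044] 220 [350. 170.]
top orange [0.643 0.214] 0.13 [0.047 0.047] 223 [250. 174.]
pos [0.49   0.1394 0.2141] yaw 92.45 turn_z needed -0.35 tilt [-0.  0. -1.] | tool shift [-0.2456  0.1516  0.1061] F [0.2 0.3 0.3] open 0.916 grip 0.0 t 8.425
shift after turn [-0.2466  0.1501  0.1061]
```

Emit:
{"method": "send_rows", "body": {"plan": [-0.049,0.0302,0,0,0,0,0.085,-0.049,0.0302,0,0,0,0,0.085,-0.049,0.0302,0,0,0,0,0.085,-0.049,0.0302,0,0,0,0,0.085,-0.049,0.0302,0,0,0,0,0.085]}}

```text
time_s: 9.05
ee_pos: [0.6513, -0.1002, 0.2112]
ee_rot: [[-0.042, 0.999, -0.004], [0.999, 0.042, 0.002], [0.002, -0.004, -1.0]]
contact_force: [0.2, -0.3, 0.0]
opening: 0.913
grasp_force: 0.0
```

Emit:
{"method": "send_rows", "body": {"plan": [0,0,0,0,0,0,0.085,0,0,0.02,0,0,0,0.085,0,0,0.03,0,0,0,0.085,0,0,0,0,0,0,0.085,0,0,0,0,0,0,0.085]}}

```text
time_s: 9.68
ee_pos: [0.6513, -0.0981, 0.1643]
ee_rot: [[-0.043, 0.999, -0.001], [0.999, 0.043, 0.0], [0.0, -0.001, -1.0]]
contact_force: [0.4, -0.1, 0.2]
opening: 0.913
grasp_force: 0.0
```

```bash
python3 -c "
from h import *
im=optics.get_image('scene')
for o in lids(im,zmin=.03): print(*o)
go(.652,-.0995,.108)"
```

```text
orange [0.493 0.142] 0.074 [0.049 0.048] 229 [336. 162.]
orange [0.646 0.214] 0.128 [0.05  0.051] 337 [393. 168.]
orange [ 0.653 -0.109] 0.129 [0.052 0.036] 308 [308. 243.]
green [0.65  0.136] 0.128 [0.049 0.05 ] 312 [375. 185.]
green [ 0.666 -0.253] 0.129 [0.05  0.049] 466 [265. 286.]
pos [ 0.6518 -0.0984  0.165 ] yaw 92.48 turn_z needed -0.32 tilt [-0.     0.001 -1.   ] | tool shift [-0.0011  0.0001  0.057 ] F [ 0.1  0.  -0.4] open 0.917 grip 0.0 t 9.725
shift after turn [-0.0011  0.0002  0.057 ]
```

Emit:
{"method": "send_rows", "body": {"plan": [-0.001,0,0.03,0,0,0,0.085,0,0,0.0265,0,0,0,0.085,0,0,0,0,0,0,0.04,0,0,0,0,0,0,0.04,0,0,0,0,0,0,0.04]}}

```text
time_s: 10.35
ee_pos: [0.6526, -0.1001, 0.1096]
ee_rot: [[-0.043, 0.999, 0.003], [0.999, 0.043, -0.001], [-0.001, 0.003, -1.0]]
contact_force: [0.3, 0.4, -0.3]
opening: 0.639
grasp_force: 0.0
```

Emit:
{"method": "send_rows", "body": {"plan": [0,0,0,0,0,0,0.04,0,0,0,0,0,0,0.04,0,0,-0.01,0,0,0,0.04,0,0,-0.05,0,0,0,0.04,0,0,-0.05,0,0,0,0.04]}}

```text
time_s: 10.98
ee_pos: [0.6508, -0.0997, 0.2182]
ee_rot: [[-0.043, 0.999, -0.002], [0.999, 0.043, 0.001], [0.001, -0.002, -1.0]]
contact_force: [1.3, -0.5, -2.4]
opening: 0.599
grasp_force: 25.0
```

```bash
python3 -c "
from h import *
go(.49,.27,.055)"
```

```text
pos [ 0.6508 -0.0997  0.2182] yaw 92.44 turn_z needed -0.36 tilt [ 0.001 -0.002 -1.   ] | tool shift [ 0.376  -0.1445  0.1639] F [ 1.3 -0.5 -2.4] open 0.599 grip 24.99861717224121 t 10.975
shift after turn [ 0.3771 -0.1426  0.1632]
```

Emit:
{"method": "send_rows", "body": {"plan": [0.041,-0.018,0,0,0,0,0.04,0.048,-0.018,0,0,0,0,0.04,0.048,-0.018,0,0,0,0,0.04,0.048,-0.018,0,0,0,0,0.04,0.048,-0.018,0,0,0,0,0.04]}}

```text
time_s: 11.6
ee_pos: [0.5505, 0.1304, 0.2178]
ee_rot: [[-0.042, 0.999, -0.0], [0.999, 0.042, 0.0], [0.0, -0.0, -1.0]]
contact_force: [0.2, 0.3, -1.6]
opening: 0.603
grasp_force: 25.0
```

Emit:
{"method": "send_rows", "body": {"plan": [0.048,-0.018,0,0,0,0,0.04,0.048,-0.018,0,0,0,0,0.04,0.046,-0.017,0,0,0,0,0.04,0,0,0.05,0,0,0,0.04,0,0,0.04,0,0,0,0.04]}}

```text
time_s: 12.22
ee_pos: [0.4917, 0.2695, 0.1268]
ee_rot: [[-0.045, 0.999, 0.0], [0.999, 0.045, -0.0], [-0.0, 0.0, -1.0]]
contact_force: [0.1, -0.4, -2.4]
opening: 0.598
grasp_force: 25.0
```

```bash
python3 -c "
from h import *
go(.49,.27,.0545)
im=optics.get_image('scene')
for o in lids(im,zmin=.03): print(*o)
"
```

```text
pos [0.4917 0.2695 0.1268] yaw 92.56 turn_z needed -0.24 tilt [-0.  0. -1.] | tool shift [ 0.0006 -0.0017  0.0723] F [ 0.1 -0.4 -2.4] open 0.598 grip 24.998645782470703 t 12.225
shift after turn [ 0.0006 -0.0017  0.0723]
orange [0.492 0.264] 0.145 [0.052 0.041] 229 [365. 124.]
orange [0.492 0.139] 0.074 [0.051 0.051] 291 [334. 162.]
orange [0.646 0.214] 0.128 [0.052 0.051] 342 [393. 168.]
orange [ 0.662 -0.017] 0.128 [0.05  0.051] 401 [337. 223.]
green [0.65  0.136] 0.128 [0.049 0.051] 323 [375. 185.]
green [ 0.666 -0.253] 0.129 [0.049 0.049] 469 [265. 286.]
```

Emit:
{"method": "send_rows", "body": {"plan": [0,0,0.03,0,0,0,0.04,0,0,0.02,0,0,0,0.04,0,0,0.012,0,0,0,0.04,0,0,0.007,0,0,0,0.04,0,0,0.004,0,0,0,0.04]}}

```text
time_s: 12.9
ee_pos: [0.493, 0.2688, 0.0552]
ee_rot: [[-0.042, 0.999, 0.001], [0.999, 0.042, 0.0], [0.0, 0.001, -1.0]]
contact_force: [-8.7, -1.7, 28.8]
opening: 0.596
grasp_force: 25.0
```

Emit:
{"method": "send_rows", "body": {"plan": [0,0,0,0,0,0,0.04,0,0,0,0,0,0,0.075,0,0,0,0,0,0,0.075,0,0,0,0,0,0,0.075,0,0,-0.04,0,0,0,0.075]}}

```text
time_s: 13.52
ee_pos: [0.4903, 0.2679, 0.0924]
ee_rot: [[-0.043, 0.999, -0.007], [0.999, 0.043, -0.002], [-0.002, -0.007, -1.0]]
contact_force: [0.9, 0.4, -0.0]
opening: 0.803
grasp_force: 0.0
```

Emit:
{"method": "send_rows", "body": {"plan": [0,0,-0.06,0,0,0,0.085,0,0,-0.06,0,0,0,0.085,0,0,0,0,0,0,0.085,0,0,0,0,0,0,0.085,0,0,0,0,0,0,0.085]}}

```text
time_s: 14.15
ee_pos: [0.4915, 0.2683, 0.2127]
ee_rot: [[-0.043, 0.999, -0.004], [0.999, 0.043, -0.001], [-0.001, -0.004, -1.0]]
contact_force: [-0.2, -0.5, -1.0]
opening: 0.913
grasp_force: 0.0
```

```bash
python3 -c "
from h import *
im=optics.get_image('scene')
for o in lids(im,zmin=.03): print(*o)
go(.6605,-.0155,.108)"
```

```text
orange [0.496 0.267] 0.074 [0.051 0.053] 274 [366. 140.]
orange [0.492 0.139] 0.074 [0.051 0.053] 296 [334. 163.]
orange [0.645 0.214] 0.128 [0.052 0.052] 338 [393. 168.]
orange [ 0.662 -0.018] 0.128 [0.05  0.051] 404 [337. 223.]
green [0.65  0.136] 0.128 [0.05  0.051] 323 [375. 185.]
green [ 0.667 -0.252] 0.129 [0.049 0.049] 468 [265. 286.]
pos [0.4916 0.2683 0.2127] yaw 92.44 turn_z needed -0.36 tilt [-0.001 -0.004 -1.   ] | tool shift [-0.2907  0.157   0.1044] F [-0.9 -0.4  0.3] open 0.914 grip 0.0 t 14.2
shift after turn [-0.2917  0.1548  0.1047]
```

Emit:
{"method": "send_rows", "body": {"plan": [-0.0484,0.0263,0,0,0,0,0.085,-0.0484,0.0263,0,0,0,0,0.085,-0.0484,0.0263,0,0,0,0,0.085,-0.0484,0.0263,0,0,0,0,0.085,-0.0484,0.0263,0,0,0,0,0.085]}}

```text
time_s: 14.82
ee_pos: [0.6345, 0.031, 0.2129]
ee_rot: [[-0.043, 0.999, -0.003], [0.999, 0.043, 0.001], [0.001, -0.003, -1.0]]
contact_force: [0.6, 0.7, 0.2]
opening: 0.915
grasp_force: 0.0
```

Emit:
{"method": "send_rows", "body": {"plan": [-0.0484,0.0263,0,0,0,0,0.085,0,0,0.02,0,0,0,0.085,0,0,0.03,0,0,0,0.085,0,0,0,0,0,0,0.085,0,0,0,0,0,0,0.085]}}

```text
time_s: 15.45
ee_pos: [0.6628, -0.0146, 0.1648]
ee_rot: [[-0.043, 0.999, -0.0], [0.999, 0.043, 0.0], [0.0, -0.0, -1.0]]
contact_force: [-0.1, 0.4, 0.7]
opening: 0.913
grasp_force: 0.0
```

```bash
python3 -c "
from h import *
im=optics.get_image('scene')
for o in lids(im,zmin=.03): print(*o)
go(.661,-.016,.108)"
```

```text
orange [0.505 0.275] 0.074 [0.037 0.041] 120 [370. 139.]
orange [0.645 0.214] 0.128 [0.052 0.051] 326 [393. 168.]
orange [ 0.662 -0.019] 0.128 [0.05  0.049] 375 [337. 223.]
green [0.65  0.136] 0.128 [0.049 0.051] 315 [375. 185.]
green [ 0.667 -0.252] 0.129 [0.049 0.049] 470 [265. 286.]
pos [ 0.6632 -0.0146  0.1656] yaw 92.47 turn_z needed -0.33 tilt [-0.     0.001 -1.   ] | tool shift [-0.0013 -0.0024  0.0575] F [-0.4  0.2 -0.4] open 0.913 grip 0.0 t 15.5
shift after turn [-0.0013 -0.0023  0.0576]
```

Emit:
{"method": "send_rows", "body": {"plan": [-0.001,-0.0015,0.03,0,0,0,0.085,0,0,0.027,0,0,0,0.085,0,0,0,0,0,0,0.04,0,0,0,0,0,0,0.04,0,0,0,0,0,0,0.04]}}

```text
time_s: 16.12
ee_pos: [0.6623, -0.0159, 0.1096]
ee_rot: [[-0.043, 0.999, 0.003], [0.999, 0.043, -0.001], [-0.001, 0.003, -1.0]]
contact_force: [-1.6, 0.7, 1.5]
opening: 0.639
grasp_force: 0.8
```

Emit:
{"method": "send_rows", "body": {"plan": [0,0,0,0,0,0,0.04,0,0,0,0,0,0,0.04,0,0,-0.01,0,0,0,0.04,0,0,-0.05,0,0,0,0.04,0,0,-0.05,0,0,0,0.04]}}

```text
time_s: 16.75
ee_pos: [0.6609, -0.0157, 0.2185]
ee_rot: [[-0.043, 0.999, -0.001], [0.999, 0.043, 0.0], [0.0, -0.001, -1.0]]
contact_force: [0.1, 0.8, -2.2]
opening: 0.599
grasp_force: 25.0
```

```bash
python3 -c "
from h import *
go(.398,.14,.055)"
```

```text
pos [ 0.6609 -0.0157  0.2185] yaw 92.44 turn_z needed -0.36 tilt [ 0.    -0.001 -1.   ] | tool shift [ 0.1667 -0.2557  0.164 ] F [ 0.1  0.8 -2.2] open 0.599 grip 24.998390078544617 t 16.75
shift after turn [ 0.1683 -0.2549  0.1635]
```

Emit:
{"method": "send_rows", "body": {"plan": [0.0278,-0.0426,0,0,0,0,0.04,0.0278,-0.0426,0,0,0,0,0.04,0.0278,-0.0426,0,0,0,0,0.04,0.0278,-0.0426,0,0,0,0,0.04,0.0278,-0.0426,0,0,0,0,0.04]}}

```text
time_s: 17.38
ee_pos: [0.4411, 0.1147, 0.2181]
ee_rot: [[-0.042, 0.999, 0.001], [0.999, 0.042, 0.0], [0.0, 0.001, -1.0]]
contact_force: [0.2, 0.8, -2.1]
opening: 0.598
grasp_force: 25.0
```

Emit:
{"method": "send_rows", "body": {"plan": [0.0278,-0.0426,0,0,0,0,0.04,0,0,0,0,0,0,0.04,0,0,0.05,0,0,0,0.04,0,0,0.04,0,0,0,0.04,0,0,0,0,0,0,0.04]}}

```text
time_s: 18.0
ee_pos: [0.3973, 0.1394, 0.1258]
ee_rot: [[-0.042, 0.999, -0.006], [0.999, 0.042, -0.001], [-0.0, -0.006, -1.0]]
contact_force: [-0.2, -1.0, -1.3]
opening: 0.599
grasp_force: 25.0
```

```bash
python3 -c "
from h import *
go(.398,.14,.0545)
im=optics.get_image('scene')
for o in lids(im,zmin=.03): print(*o)
"
```

```text
pos [0.3973 0.1394 0.1258] yaw 92.42 turn_z needed -0.38 tilt [-0.    -0.006 -1.   ] | tool shift [0.0006 0.0012 0.0713] F [-0.2 -1.  -1.3] open 0.599 grip 24.99854028224945 t 18.0
shift after turn [0.0006 0.0008 0.0713]
orange [0.397 0.128] 0.144 [0.052 0.032] 185 [309. 131.]
orange [0.496 0.267] 0.074 [0.052 0.054] 274 [366. 140.]
orange [0.491 0.139] 0.074 [0.052 0.052] 293 [334. 163.]
orange [0.645 0.215] 0.128 [0.052 0.052] 342 [393. 168.]
green [0.65  0.136] 0.129 [0.05  0.051] 321 [375. 185.]
green [ 0.666 -0.252] 0.129 [0.049 0.049] 468 [265. 286.]
```

Commanded z is 0.1277; I lower by 0.072 (to 0.0557) and release.

Emit:
{"method": "send_rows", "body": {"plan": [0,0,0.03,0,0,0,0.04,0,0,0.022,0,0,0,0.04,0,0,0.013,0,0,0,0.04,0,0,0.004,0,0,0,0.04,0,0,0.0025,0,0,0,0.04]}}

```text
time_s: 18.68
ee_pos: [0.3997, 0.14, 0.0569]
ee_rot: [[-0.043, 0.999, 0.002], [0.999, 0.043, 0.0], [0.0, 0.002, -1.0]]
contact_force: [0.2, 0.5, -1.8]
opening: 0.6
grasp_force: 25.0
```

Emit:
{"method": "send_rows", "body": {"plan": [0,0,0,0,0,0,0.04,0,0,0,0,0,0,0.075,0,0,0,0,0,0,0.075,0,0,0,0,0,0,0.075,0,0,-0.04,0,0,0,0.075]}}

```text
time_s: 19.3
ee_pos: [0.3965, 0.1397, 0.0946]
ee_rot: [[-0.042, 0.999, -0.006], [0.999, 0.042, -0.0], [-0.0, -0.006, -1.0]]
contact_force: [0.6, -0.0, 0.6]
opening: 0.808
grasp_force: 0.0
```

Emit:
{"method": "send_rows", "body": {"plan": [0,0,-0.06,0,0,0,0.085,0,0,-0.06,0,0,0,0.085,0,0,0,0,0,0,0.085,0,0,0,0,0,0,0.085,0,0,0,0,0,0,0.085]}}

```text
time_s: 19.92
ee_pos: [0.3976, 0.1399, 0.2145]
ee_rot: [[-0.043, 0.999, -0.003], [0.999, 0.043, -0.0], [-0.0, -0.003, -1.0]]
contact_force: [-0.2, -0.7, 0.5]
opening: 0.911
grasp_force: 0.0
```

```bash
python3 -c "
from h import *
im=optics.get_image('scene')
for o in lids(im,zmin=.03): print(*o)
go(.644,.2145,.108)"
```

```text
orange [0.496 0.268] 0.074 [0.053 0.054] 281 [366. 140.]
orange [0.42 0.16] 0.073 [0.053 0.053] 273 [322. 145.]
orange [0.492 0.139] 0.074 [0.051 0.052] 296 [334. 162.]
orange [0.645 0.214] 0.128 [0.051 0.05 ] 340 [393. 168.]
green [0.65  0.136] 0.128 [0.05 0.05] 318 [375. 185.]
green [ 0.666 -0.252] 0.129 [0.049 0.049] 460 [265. 286.]
pos [0.3977 0.1399 0.2146] yaw 92.44 turn_z needed -0.36 tilt [-0.    -0.003 -1.   ] | tool shift [0.0641 0.2496 0.1057] F [-0.  -0.3 -0.3] open 0.913 grip 0.0 t 19.975
shift after turn [0.0625 0.2496 0.1066]
```

Jar 3 now stands at (0.42, 0.16). It was knocked there after placing but is upright with room to spare. On to the fourth jar.

Emit:
{"method": "send_rows", "body": {"plan": [0.0128,0.05,0,0,0,0,0.085,0.0128,0.05,0,0,0,0,0.085,0.0128,0.05,0,0,0,0,0.085,0.0128,0.05,0,0,0,0,0.085,0.0128,0.05,0,0,0,0,0.085]}}

```text
time_s: 20.6
ee_pos: [0.6468, 0.2149, 0.214]
ee_rot: [[-0.043, 0.999, -0.003], [0.999, 0.043, -0.001], [-0.0, -0.003, -1.0]]
contact_force: [0.8, -0.9, 0.2]
opening: 0.916
grasp_force: 0.0
```

Emit:
{"method": "send_rows", "body": {"plan": [0,0,0,0,0,0,0.085,0,0,0.02,0,0,0,0.085,0,0,0.03,0,0,0,0.085,0,0,0,0,0,0,0.085,0,0,0,0,0,0,0.085]}}

```text
time_s: 21.22
ee_pos: [0.6455, 0.2145, 0.1669]
ee_rot: [[-0.043, 0.999, 0.0], [0.999, 0.043, 0.0], [0.0, 0.0, -1.0]]
contact_force: [0.9, -0.5, -0.2]
opening: 0.913
grasp_force: 0.0
```

```bash
python3 -c "
from h import *
im=optics.get_image('scene')
for o in lids(im,zmin=.03): print(*o)
go(.644,.2145,.108)"
```

```text
orange [0.496 0.267] 0.074 [0.053 0.053] 278 [366. 140.]
orange [0.42 0.16] 0.074 [0.053 0.051] 269 [323. 145.]
orange [0.492 0.139] 0.074 [0.053 0.052] 296 [334. 162.]
orange [0.645 0.214] 0.128 [0.052 0.051] 342 [393. 168.]
green [0.65  0.135] 0.128 [0.049 0.051] 319 [375. 185.]
green [ 0.667 -0.252] 0.129 [0.05  0.049] 465 [265. 286.]
pos [0.646  0.2146 0.1675] yaw 92.45 turn_z needed -0.35 tilt [ 0.     0.002 -1.   ] | tool shift [-0.0001 -0.0021  0.0595] F [-0.2 -0.4  0.6] open 0.915 grip 0.0 t 21.275
shift after turn [-0.     -0.002   0.0595]
```

Emit:
{"method": "send_rows", "body": {"plan": [0,-0.001,0.03,0,0,0,0.085,0,0,0.028,0,0,0,0.085,0,0,0,0,0,0,0.04,0,0,0,0,0,0,0.04,0,0,0,0,0,0,0.04]}}

```text
time_s: 21.9
ee_pos: [0.6458, 0.2147, 0.1103]
ee_rot: [[-0.043, 0.999, 0.003], [0.999, 0.043, 0.001], [0.0, 0.003, -1.0]]
contact_force: [-1.1, 0.2, 0.3]
opening: 0.639
grasp_force: 0.7
```

Emit:
{"method": "send_rows", "body": {"plan": [0,0,0,0,0,0,0.04,0,0,0,0,0,0,0.04,0,0,-0.01,0,0,0,0.04,0,0,-0.05,0,0,0,0.04,0,0,-0.05,0,0,0,0.04]}}

```text
time_s: 22.52
ee_pos: [0.6445, 0.2144, 0.2191]
ee_rot: [[-0.043, 0.999, -0.001], [0.999, 0.043, -0.0], [-0.0, -0.001, -1.0]]
contact_force: [0.4, -0.2, -1.0]
opening: 0.599
grasp_force: 25.0
```

```bash
python3 -c "
from h import *
go(.40,.27,.055)"
```

```text
pos [0.6445 0.2144 0.2191] yaw 92.44 turn_z needed -0.36 tilt [-0.    -0.001 -1.   ] | tool shift [ 0.066  -0.2417  0.1644] F [ 0.4 -0.2 -1. ] open 0.599 grip 24.99851167201996 t 22.525
shift after turn [ 0.0675 -0.2415  0.1641]
```

Emit:
{"method": "send_rows", "body": {"plan": [0.0132,-0.0483,0,0,0,0,0.04,0.0132,-0.0483,0,0,0,0,0.04,0.0132,-0.0483,0,0,0,0,0.04,0.0132,-0.0483,0,0,0,0,0.04,0.0132,-0.0483,0,0,0,0,0.04]}}

```text
time_s: 23.15
ee_pos: [0.3992, 0.2704, 0.2187]
ee_rot: [[-0.042, 0.999, 0.001], [0.999, 0.042, 0.0], [0.0, 0.001, -1.0]]
contact_force: [-0.7, 1.0, -1.3]
opening: 0.6
grasp_force: 25.0
```

Emit:
{"method": "send_rows", "body": {"plan": [0,0,0,0,0,0,0.04,0,0,0.05,0,0,0,0.04,0,0,0.04,0,0,0,0.04,0,0,0,0,0,0,0.04,0,0,0,0,0,0,0.04]}}

```text
time_s: 23.78
ee_pos: [0.4024, 0.2704, 0.1296]
ee_rot: [[-0.042, 0.999, 0.002], [0.999, 0.042, 0.001], [0.001, 0.002, -1.0]]
contact_force: [0.5, 0.5, -0.5]
opening: 0.597
grasp_force: 25.0
```

```bash
python3 -c "
from h import *
go(.40,.27,.0545)
im=optics.get_image('scene')
for o in lids(im,zmin=.03): print(*o)
"
```

```text
pos [0.4024 0.2704 0.1296] yaw 92.42 turn_z needed -0.38 tilt [ 0.001  0.002 -1.   ] | tool shift [-0.0004 -0.0025  0.075 ] F [ 0.5  0.5 -0.5] open 0.597 grip 24.99855101108551 t 23.775
shift after turn [-0.0003 -0.0024  0.0751]
orange [0.403 0.263] 0.147 [0.052 0.044] 203 [343. 107.]
orange [0.496 0.267] 0.074 [0.053 0.052] 273 [366. 140.]
orange [0.42 0.16] 0.074 [0.05  0.052] 271 [322. 145.]
orange [0.492 0.139] 0.074 [0.052 0.052] 299 [334. 163.]
green [0.65  0.136] 0.128 [0.049 0.051] 316 [375. 185.]
green [ 0.666 -0.253] 0.129 [0.048 0.049] 468 [265. 286.]
```

Emit:
{"method": "send_rows", "body": {"plan": [0,-0.001,0.03,0,0,0,0.04,0,0,0.022,0,0,0,0.04,0,0,0.013,0,0,0,0.04,0,0,0.005,0,0,0,0.04,0,0,0.0025,0,0,0,0.04]}}

```text
time_s: 24.45
ee_pos: [0.4005, 0.2704, 0.0563]
ee_rot: [[-0.043, 0.999, 0.001], [0.999, 0.043, 0.001], [0.0, 0.001, -1.0]]
contact_force: [-0.4, 0.1, -1.7]
opening: 0.598
grasp_force: 25.0
```

Emit:
{"method": "send_rows", "body": {"plan": [0,0,0,0,0,0,0.04,0,0,0,0,0,0,0.07,0,0,0,0,0,0,0.07,0,0,0,0,0,0,0.07,0,0,-0.04,0,0,0,0.07]}}

```text
time_s: 25.08
ee_pos: [0.3976, 0.2692, 0.0939]
ee_rot: [[-0.043, 0.999, -0.006], [0.999, 0.043, -0.002], [-0.002, -0.006, -1.0]]
contact_force: [0.7, 1.0, 0.2]
opening: 0.751
grasp_force: 0.0
```

Emit:
{"method": "send_rows", "body": {"plan": [0,0,-0.06,0,0,0,0.05,0,0,-0.06,0,0,0,0.05,0,0,0,0,0,0,0.05,0,0,0,0,0,0,0.05,0,0,0,0,0,0,0.05]}}

```text
time_s: 25.7
ee_pos: [0.3986, 0.2697, 0.2139]
ee_rot: [[-0.043, 0.999, -0.003], [0.999, 0.043, -0.001], [-0.001, -0.003, -1.0]]
contact_force: [-0.5, 0.0, 0.2]
opening: 0.537
grasp_force: 0.0
```

```bash
cat >> h.py <<'E'
def stampm(im):
    W=world(im); hsv=cv2.cvtColor(im['frame'],cv2.COLOR_RGB2HSV)
    near=(abs(W[...,0]-.45)<.06)&(W[...,1]<-0.08)&(W[...,1]>-.40)
    red=((hsv[...,0]<6)|(hsv[...,0]>174))&(hsv[...,1]>150)
    for n,m in [('knob',near&(W[...,2]>.14)),('knob100',near&(W[...,2]>.09)&(W[...,2]<.14)),('grip',near&red&(W[...,2]>.03)),('griptop',near&red&(W[...,2]>.085))]:
        p=W[m]; print(n,len(p), np.nanpercentile(p,[3,50,97],axis=0).round(3).tolist() if len(p) else '')
E
python3 -c "
from h import *
for c in ['scene','top']:
  im=optics.get_image(c)
  for o in lids(im,zmin=.03): print(*o)
  stampm(im)
cv2.imwrite('pics/s3.png',cv2.resize(optics.get_image('scene')['frame'][80:300,140:420,::-1],None,fx=2.7,fy=2.7))
go(.445,-.35,.25)"
```

```text
orange [0.402 0.268] 0.074 [0.051 0.051] 257 [344. 123.]
orange [0.496 0.268] 0.074 [0.053 0.054] 280 [366. 140.]
orange [0.419 0.159] 0.074 [0.052 0.052] 271 [322. 145.]
orange [0.491 0.139] 0.074 [0.053 0.052] 290 [334. 162.]
green [0.65  0.136] 0.128 [0.05  0.051] 326 [375. 185.]
green [ 0.666 -0.253] 0.129 [0.05  0.049] 457 [265. 286.]
knob 253 [[0.424, -0.177, 0.143], [0.446, -0.157, 0.152], [0.464, -0.136, 0.156]]
knob100 587 [[0.4, -0.361, 0.091], [0.455, -0.167, 0.098], [0.49, -0.13, 0.104]]
grip 190 [[0.441, -0.368, 0.034], [0.454, -0.356, 0.078], [0.456, -0.344, 0.096]]
griptop 81 [[0.44, -0.367, 0.086], [0.45, -0.356, 0.093], [0.456, -0.344, 0.097]]
orange [0.494 0.266] 0.076 [0.048 0.045] 189 [237. 221.]
orange [0.49  0.141] 0.076 [0.047 0.049] 220 [275. 223.]
orange [0.419 0.162] 0.076 [0.047 0.05 ] 224 [269. 245.]
orange [0.401 0.262] 0.076 [0.048 0.034] 162 [238. 251.]
knob 195 [[0.42, -0.173, 0.144], [0.441, -0.152, 0.153], [0.463, -0.132, 0.159]]
knob100 396 [[0.393, -0.358, 0.093], [0.446, -0.152, 0.099], [0.487, -0.125, 0.106]]
grip 58 [[0.439, -0.373, 0.034], [0.446, -0.35, 0.093], [0.452, -0.342, 0.101]]
griptop 40 [[0.439, -0.366, 0.089], [0.446, -0.354, 0.094], [0.452, -0.343, 0.101]]
pos [0.3991 0.2698 0.2143] yaw 92.44 turn_z needed -0.36 tilt [-0.001 -0.003 -1.   ] | tool shift [-0.6212  0.0194 -0.0352] F [ 0.1 -0.7 -0.2] open 0.538 grip 0.0 t 25.85
shift after turn [-0.6213  0.0156 -0.0357]
```

View pics/s3.png

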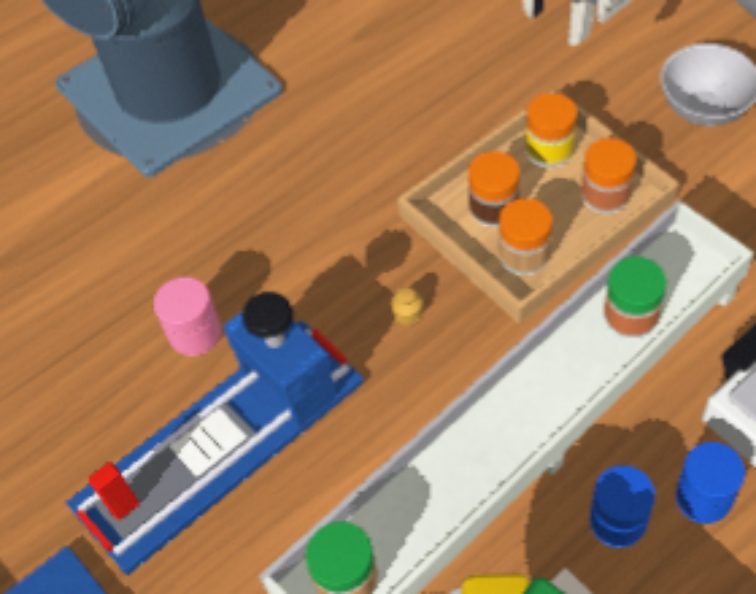

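All four orange jars stand in the tray (crop at about (525,235), (494,187), (551,128) and (609,175)). The greens are still on the shelf, the grip is at (113,490) and the knob at (268,312). Next is the stamper.

Emit:
{"method": "send_rows", "body": {"plan": [0,0,0,0,0,1.4,0.05,-0.05,0.003,0,0,0,0,0.05,-0.058,0.0034,0,0,0,0,0.05,-0.058,0.0034,0,0,0,0,0.05,-0.058,0.0034,0,0,0,0,0.05]}}

```text
time_s: 26.48
ee_pos: [0.4169, 0.0448, 0.2156]
ee_rot: [[-0.018, 1.0, 0.0], [1.0, 0.018, -0.0], [-0.0, 0.0, -1.0]]
contact_force: [0.9, -0.4, -0.0]
opening: 0.542
grasp_force: 0.0
```

Emit:
{"method": "send_rows", "body": {"plan": [-0.058,0.0034,0,0,0,0,0.05,-0.058,0.0034,0,0,0,0,0.05,-0.058,0.0034,0,0,0,0,0.05,-0.058,0.0034,0,0,0,0,0.05,-0.058,0.0034,0,0,0,0,0.05]}}

```text
time_s: 27.1
ee_pos: [0.4391, -0.2452, 0.2155]
ee_rot: [[-0.017, 1.0, 0.0], [1.0, 0.017, 0.0], [0.0, 0.0, -1.0]]
contact_force: [0.4, 0.4, -0.4]
opening: 0.541
grasp_force: 0.0
```

Emit:
{"method": "send_rows", "body": {"plan": [-0.058,0.0034,0,0,0,0,0.05,-0.05,0.0034,0,0,0,0,0.05,0,0,0.03,0,0,0,0.05,0,0,0.03,0,0,0,0.05,0,0,0,0,0,0,0.05]}}

```text
time_s: 27.72
ee_pos: [0.4467, -0.3499, 0.153]
ee_rot: [[-0.017, 1.0, -0.004], [1.0, 0.017, 0.005], [0.005, -0.004, -1.0]]
contact_force: [-0.1, -0.1, 0.2]
opening: 0.54
grasp_force: 0.0
```

```bash
python3 -c "
from h import *
go(.4465,-.355,.075,91)
im=optics.get_image('scene'); stampm(im)
cv2.imwrite('pics/s4.png',cv2.resize(im['frame'][160:320,140:300,::-1],None,fx=3.5,fy=3.5))"
```

```text
pos [ 0.4467 -0.3499  0.153 ] yaw 90.98 turn_z needed -0.02 tilt [ 0.005 -0.004 -1.   ] | tool shift [-0.0055  0.      0.078 ] F [-0.1 -0.1  0.2] open 0.54 grip 0.0 t 27.725
shift after turn [-0.0051 -0.0003  0.078 ]
knob 10448 [[0.396, -0.392, 0.24], [0.464, -0.338, 0.533], [0.503, -0.196, 0.597]]
knob100 516 [[0.399, -0.182, 0.092], [0.458, -0.163, 0.098], [0.49, -0.129, 0.105]]
grip 115 [[0.453, -0.367, 0.034], [0.455, -0.356, 0.062], [0.457, -0.344, 0.087]]
griptop 9 [[0.454, -0.367, 0.085], [0.455, -0.356, 0.087], [0.456, -0.345, 0.089]]
```

View pics/s4.png

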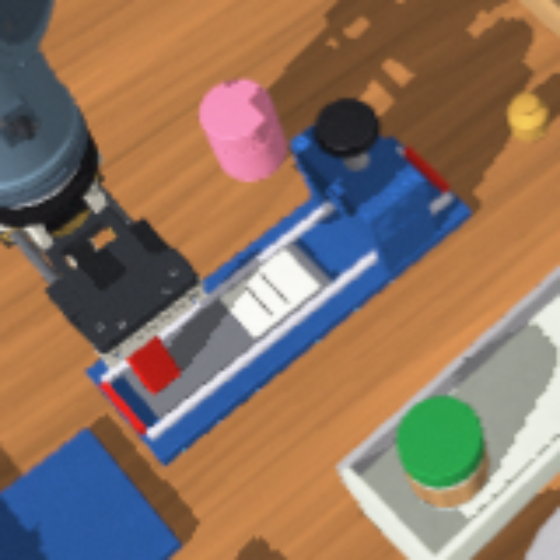

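Crop: the grip is under the gripper at (155,362), with the knob at (347,127). I descend and clasp it.

Emit:
{"method": "send_rows", "body": {"plan": [-0.005,0,0.03,0,0,0,0.05,0,0,0.03,0,0,0,0.05,0,0,0.019,0,0,0,0.05,0,0,0,0,0,0,0.01,0,0,0,0,0,0,0.01], "squeeze": 15}}

```text
time_s: 28.4
ee_pos: [0.4491, -0.357, 0.0784]
ee_rot: [[-0.018, 1.0, 0.002], [1.0, 0.018, -0.002], [-0.002, 0.002, -1.0]]
contact_force: [0.2, 0.4, -0.2]
opening: 0.371
grasp_force: 0.0
```

Emit:
{"method": "send_rows", "body": {"plan": [0,0,0,0,0,0,0.01,0,0,0,0,0,0,0.01,0,0,0,0,0,0,0.01,0,0,0,0,0,0,0.01,0,0,0,0,0,0,0.01]}}

```text
time_s: 29.02
ee_pos: [0.4465, -0.3568, 0.078]
ee_rot: [[-0.019, 1.0, -0.003], [1.0, 0.019, -0.001], [-0.001, -0.003, -1.0]]
contact_force: [-7.5, -1.3, 7.1]
opening: 0.192
grasp_force: 15.0
```

Emit:
{"method": "send_rows", "body": {"plan": [0.015,-0.001,0,0,0,0,0.01,0.02,0,0,0,0,0,0.01,0.025,0,0,0,0,0,0.01,0.02,0,0,0,0,0,0.01,0.015,0,0,0,0,0,0.01]}}

```text
time_s: 29.65
ee_pos: [0.4442, -0.2611, 0.078]
ee_rot: [[-0.02, 1.0, -0.002], [1.0, 0.02, -0.002], [-0.002, -0.002, -1.0]]
contact_force: [-7.8, -3.2, 8.2]
opening: 0.192
grasp_force: 15.0
```

Emit:
{"method": "send_rows", "body": {"plan": [0.003,0,0,0,0,0,0.01,0.003,0,0,0,0,0,0.01,0.002,0,0,0,0,0,0.01,0,0,0,0,0,0,0.01,0,0,0,0,0,0,0.01]}}

```text
time_s: 30.28
ee_pos: [0.4441, -0.2549, 0.078]
ee_rot: [[-0.019, 1.0, -0.002], [1.0, 0.019, -0.004], [-0.004, -0.002, -1.0]]
contact_force: [-8.3, -6.3, 6.4]
opening: 0.19
grasp_force: 15.0
```

Emit:
{"method": "send_rows", "body": {"plan": [0.002,0,0,0,0,0,0.01,0.002,0,0,0,0,0,0.01,0,0,0,0,0,0,0.01,0,0,0,0,0,0,0.01,0,0,0,0,0,0,0.01]}}

```text
time_s: 30.9
ee_pos: [0.4441, -0.2542, 0.0781]
ee_rot: [[-0.02, 1.0, -0.001], [1.0, 0.02, -0.009], [-0.009, -0.001, -1.0]]
contact_force: [-10.8, -16.4, 0.5]
opening: 0.193
grasp_force: 15.0
```

```bash
python3 -c "
from h import *
go(.4435,-.1545,.22,91)
im=optics.get_image('scene'); stampm(im)"
```

```text
pos [ 0.4441 -0.2542  0.0781] yaw 91.13 turn_z needed 0.13 tilt [-0.009 -0.001 -1.   ] | tool shift [ 0.0984  0.0011 -0.1428] F [-10.8 -16.4   0.5] open 0.193 grip 15.014981031417847 t 30.9
shift after turn [ 0.0997  0.0011 -0.1419]
knob 7773 [[0.396, -0.309, 0.154], [0.461, -0.253, 0.453], [0.502, -0.136, 0.546]]
knob100 520 [[0.398, -0.182, 0.092], [0.458, -0.163, 0.098], [0.49, -0.129, 0.106]]
grip 2 [[0.448, -0.264, 0.092], [0.448, -0.264, 0.093], [0.449, -0.263, 0.095]]
griptop 2 [[0.448, -0.264, 0.092], [0.448, -0.264, 0.093], [0.449, -0.263, 0.095]]
```

Hard against the stop (16 N). I release, lift, close the fingers and go above the knob.

Emit:
{"method": "send_rows", "body": {"plan": [-0.003,0,0,0,0,0,0.05,0,0,0,0,0,0,0.05,0,0,0,0,0,0,0.05,0,0,0,0,0,0,0.05,0,0,-0.02,0,0,0,0.05]}}

```text
time_s: 31.58
ee_pos: [0.4444, -0.251, 0.0956]
ee_rot: [[-0.019, 1.0, -0.003], [1.0, 0.019, 0.003], [0.003, -0.003, -1.0]]
contact_force: [0.3, 0.3, 0.6]
opening: 0.54
grasp_force: 0.0
```

Emit:
{"method": "send_rows", "body": {"plan": [0,0,-0.04,0,0,0,0.05,0,0,-0.04,0,0,0,0.0,0,0,-0.04,0,0,0,0.0,0,0,0,0,0,0,0.0,0,0,0,0,0,0,0.0]}}

```text
time_s: 32.2
ee_pos: [0.445, -0.2516, 0.216]
ee_rot: [[-0.019, 1.0, -0.001], [1.0, 0.019, 0.001], [0.001, -0.001, -1.0]]
contact_force: [-0.4, 0.8, -0.8]
opening: 0.154
grasp_force: 0.0
```

```bash
python3 -c "
from h import *
go(.4435,-.1545,.175,91)
for c in ['scene','top']:
  im=optics.get_image(c); stampm(im)"
```

```text
pos [ 0.445  -0.2516  0.216 ] yaw 91.07 turn_z needed 0.07 tilt [ 0.001 -0.001 -1.   ] | tool shift [0.0971 0.0004 0.041 ] F [-0.4  0.8 -0.8] open 0.154 grip 0.0 t 32.2
shift after turn [0.0971 0.0002 0.041 ]
knob 10522 [[0.399, -0.311, 0.299], [0.464, -0.255, 0.579], [0.502, -0.14, 0.636]]
knob100 541 [[0.418, -0.261, 0.091], [0.458, -0.165, 0.098], [0.49, -0.129, 0.106]]
grip 181 [[0.437, -0.267, 0.032], [0.451, -0.256, 0.074], [0.454, -0.243, 0.095]]
griptop 68 [[0.436, -0.267, 0.087], [0.446, -0.256, 0.093], [0.453, -0.243, 0.097]]
knob 3215 [[0.394, -0.3, 0.153], [0.439, -0.229, 0.608], [0.501, -0.136, 0.644]]
knob100 355 [[0.393, -0.179, 0.093], [0.447, -0.148, 0.1], [0.487, -0.125, 0.106]]
grip 9 [[0.434, -0.241, 0.03], [0.448, -0.24, 0.037], [0.456, -0.097, 0.083]]
griptop 1 [[0.449, -0.24, 0.089], [0.449, -0.24, 0.089], [0.449, -0.24, 0.089]]
```

Emit:
{"method": "send_rows", "body": {"plan": [0.045,0,0,0,0,0,0.0,0.052,0,0,0,0,0,0.0,0,0,0,0,0,0,0.0,0,0,0.03,0,0,0,0.0,0,0,0.01,0,0,0,0.0]}}

```text
time_s: 32.92
ee_pos: [0.4424, -0.1551, 0.1746]
ee_rot: [[-0.018, 1.0, -0.003], [1.0, 0.018, 0.002], [0.002, -0.003, -1.0]]
contact_force: [0.4, -0.5, 0.5]
opening: 0.005
grasp_force: 0.0
```

Emit:
{"method": "send_rows", "body": {"plan": [0,0,0.008,0,0,0,0.0,0,0,0.008,0,0,0,0.0,0,0,0.007,0,0,0,0.0,0,0,0.004,0,0,0,0.0,0,0,0,0,0,0,0.0]}}

```text
time_s: 33.55
ee_pos: [0.4436, -0.1558, 0.1506]
ee_rot: [[-0.018, 1.0, 0.001], [1.0, 0.018, -0.001], [-0.001, 0.001, -1.0]]
contact_force: [-4.0, 2.0, 10.2]
opening: 0.007
grasp_force: 4.6
```

Emit:
{"method": "send_rows", "body": {"plan": [0,0,0.003,0,0,0,0.0,0,0,0.003,0,0,0,0.0,0,0,0.001,0,0,0,0.0,0,0,0,0,0,0,0.0,0,0,0,0,0,0,0.0]}}

```text
time_s: 34.17
ee_pos: [0.4437, -0.1559, 0.1456]
ee_rot: [[-0.018, 1.0, 0.002], [1.0, 0.018, -0.002], [-0.002, 0.001, -1.0]]
contact_force: [-9.2, 3.5, 24.0]
opening: 0.006
grasp_force: 11.9
```

Bottomed (24 N, above the 13 N spring force). I rise, reopen and regrasp the grip.

Emit:
{"method": "send_rows", "body": {"plan": [0,0,-0.014,0,0,0,0.0,0,0,-0.03,0,0,0,0.0,0,0,-0.03,0,0,0,0.05,-0.05,0,0,0,0,0,0.05,-0.05,0,0,0,0,0,0.05]}}

```text
time_s: 34.8
ee_pos: [0.4459, -0.2565, 0.2177]
ee_rot: [[-0.02, 1.0, 0.002], [1.0, 0.02, -0.002], [-0.002, 0.002, -1.0]]
contact_force: [0.6, -0.3, -0.0]
opening: 0.279
grasp_force: 0.0
```

Emit:
{"method": "send_rows", "body": {"plan": [0,0,0,0,0,0,0.05,0,0,0,0,0,0,0.05,0,0,0.03,0,0,0,0.05,0,0,0.03,0,0,0,0.05,0,0,0,0,0,0,0.05]}}

```text
time_s: 35.42
ee_pos: [0.4441, -0.2526, 0.1549]
ee_rot: [[-0.02, 1.0, -0.004], [1.0, 0.02, 0.004], [0.004, -0.004, -1.0]]
contact_force: [0.1, -0.2, 0.1]
opening: 0.538
grasp_force: 0.0
```

```bash
python3 -c "
from h import *
go(.4440,-.2545,.077,91)
for c in ['scene','top']:
  im=optics.get_image(c); stampm(im)"
```

```text
pos [ 0.4441 -0.2526  0.1549] yaw 91.12 turn_z needed 0.12 tilt [ 0.004 -0.004 -1.   ] | tool shift [-0.0022  0.0002  0.0779] F [ 0.1 -0.2  0.1] open 0.538 grip 0.0 t 35.425
shift after turn [-0.0019 -0.0001  0.0779]
knob 9058 [[0.397, -0.313, 0.217], [0.463, -0.256, 0.524], [0.502, -0.139, 0.594]]
knob100 480 [[0.398, -0.181, 0.092], [0.46, -0.162, 0.098], [0.491, -0.129, 0.106]]
grip 121 [[0.447, -0.267, 0.032], [0.452, -0.256, 0.06], [0.454, -0.243, 0.089]]
griptop 12 [[0.451, -0.265, 0.086], [0.453, -0.256, 0.088], [0.454, -0.245, 0.092]]
knob 2965 [[0.394, -0.302, 0.153], [0.439, -0.231, 0.549], [0.5, -0.137, 0.603]]
knob100 358 [[0.393, -0.179, 0.094], [0.448, -0.147, 0.1], [0.487, -0.125, 0.106]]
grip 0 
griptop 0
```

Emit:
{"method": "send_rows", "body": {"plan": [-0.001,-0.001,0.03,0,0,0,0.05,0,0,0.03,0,0,0,0.05,0,0,0.018,0,0,0,0.05,0,0,0,0,0,0,0.01,0,0,0,0,0,0,0.01]}}

```text
time_s: 36.15
ee_pos: [0.4453, -0.2568, 0.0803]
ee_rot: [[-0.019, 1.0, 0.002], [1.0, 0.019, -0.002], [-0.002, 0.002, -1.0]]
contact_force: [0.5, -0.4, -0.3]
opening: 0.372
grasp_force: 0.0
```

Emit:
{"method": "send_rows", "body": {"plan": [0,0,0,0,0,0,0.01,0,0,0,0,0,0,0.01,0,0,0,0,0,0,0.01,0,0,0,0,0,0,0.01,-0.01,0,0,0,0,0,0.01]}}

```text
time_s: 36.78
ee_pos: [0.4443, -0.2658, 0.0797]
ee_rot: [[-0.019, 1.0, -0.0], [1.0, 0.019, -0.0], [-0.0, -0.0, -1.0]]
contact_force: [-2.2, 2.5, 6.0]
opening: 0.194
grasp_force: 15.0
```

Emit:
{"method": "send_rows", "body": {"plan": [-0.02,0,0,0,0,0,0.01,-0.025,0,0,0,0,0,0.01,-0.025,0,0,0,0,0,0.01,-0.02,0,0,0,0,0,0.01,-0.01,0,0,0,0,0,0.01]}}

```text
time_s: 37.4
ee_pos: [0.4467, -0.3675, 0.0797]
ee_rot: [[-0.018, 1.0, 0.001], [1.0, 0.018, -0.001], [-0.001, 0.001, -1.0]]
contact_force: [-0.5, 2.4, 8.0]
opening: 0.191
grasp_force: 15.0
```

Emit:
{"method": "send_rows", "body": {"plan": [-0.003,0,0,0,0,0,0.01,-0.002,0,0,0,0,0,0.01,-0.002,0,0,0,0,0,0.01,0,0,0,0,0,0,0.01,0,0,0,0,0,0,0.01]}}

```text
time_s: 38.02
ee_pos: [0.4467, -0.3718, 0.0797]
ee_rot: [[-0.019, 1.0, 0.0], [1.0, 0.019, 0.002], [0.002, 0.0, -1.0]]
contact_force: [-1.2, 6.7, 9.1]
opening: 0.194
grasp_force: 15.0
```

Against the out stop (force rising, movement stopped). One small extra push, then release and lift.

Emit:
{"method": "send_rows", "body": {"plan": [-0.003,0,0,0,0,0,0.01,0,0,0,0,0,0,0.01,0,0,0,0,0,0,0.01,0,0,0,0,0,0,0.01,0.002,0,0,0,0,0,0.05]}}

```text
time_s: 38.65
ee_pos: [0.4468, -0.3738, 0.079]
ee_rot: [[-0.019, 1.0, 0.0], [1.0, 0.019, -0.0], [-0.0, 0.0, -1.0]]
contact_force: [-0.1, -0.4, -0.1]
opening: 0.261
grasp_force: 0.0
```

Emit:
{"method": "send_rows", "body": {"plan": [0,0,0,0,0,0,0.05,0,0,0,0,0,0,0.05,0,0,0,0,0,0,0.05,0,0,-0.03,0,0,0,0.05,0,0,-0.05,0,0,0,0.05]}}

```text
time_s: 39.28
ee_pos: [0.4454, -0.3732, 0.1575]
ee_rot: [[-0.018, 1.0, -0.003], [1.0, 0.018, 0.004], [0.004, -0.003, -1.0]]
contact_force: [0.2, -0.9, 0.3]
opening: 0.539
grasp_force: 0.0
```

Emit:
{"method": "send_rows", "body": {"plan": [0,0,-0.05,0,0,0,0.05,-0.05,0,0,0,0,0,0.05,-0.05,0,0,0,0,0,0.05,0,0,0,0,0,0,0.05,0,0,0,0,0,0,0.05]}}

```text
time_s: 39.9
ee_pos: [0.448, -0.4737, 0.2079]
ee_rot: [[-0.018, 1.0, -0.001], [1.0, 0.018, 0.002], [0.002, -0.001, -1.0]]
contact_force: [-0.0, -0.2, 0.3]
opening: 0.537
grasp_force: 0.0
```

```bash
python3 -c "
from h import *
im=optics.get_image('scene'); stampm(im)
for o in lids(im,zmin=.03): print(*o)
save(im,'s5.png')"
```

```text
knob 4968 [[0.393, -0.397, 0.152], [0.434, -0.343, 0.594], [0.467, -0.16, 0.635]]
knob100 587 [[0.399, -0.374, 0.091], [0.455, -0.167, 0.098], [0.49, -0.13, 0.105]]
grip 197 [[0.44, -0.381, 0.032], [0.455, -0.369, 0.076], [0.457, -0.357, 0.096]]
griptop 79 [[0.44, -0.38, 0.087], [0.45, -0.369, 0.093], [0.456, -0.357, 0.096]]
orange [0.401 0.268] 0.074 [0.053 0.051] 260 [344. 123.]
orange [0.496 0.267] 0.074 [0.052 0.054] 278 [366. 140.]
orange [0.42  0.159] 0.074 [0.051 0.051] 273 [322. 145.]
orange [0.492 0.139] 0.074 [0.051 0.052] 296 [334. 162.]
green [0.65  0.135] 0.128 [0.05 0.05] 321 [375. 185.]
green [ 0.666 -0.252] 0.129 [0.05  0.049] 467 [265. 286.]
```

View pics/s5.png

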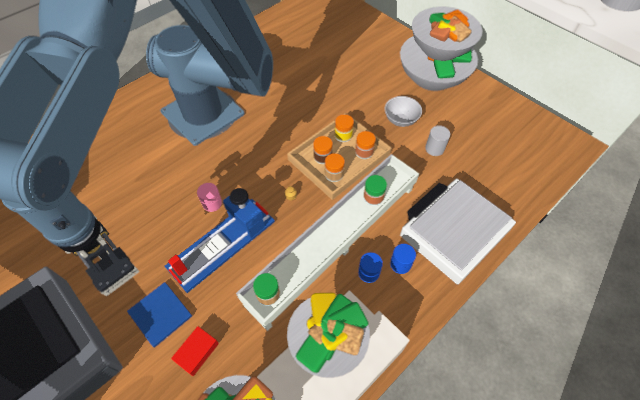

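The jars stand in the tray at about (334,162), (366,140), (322,145) and (344,123). The greens are on the shelf, the grip is out at (175,265) and moved 113 mm between the stops, and the arm is clear. Handing in.

```bash
python3 -c "
from h import *
print(robot.close_job())"
```

```text
the job is handed in; nothing more can be done
None
```

The job is handed in, with no verdict returned: four orange-lidded jars stand upright in the tray, both green-lidded jars are still on the shelf, the slip was slid in and stamped to the stop, and the grip is fully back out.

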